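# Lock the bean hopper back on the cafe grinder and lid it

## Task

The small white coffee grinder has just been brushed out: put its smoky bean hopper back on. Lower the hopper's neck into the steel collar with the orange gate tab pointing to the grinder's right-hand side so that its lugs drop into the slots, press it down against the spring and turn it clockwise a quarter turn to the stop so that it locks with the tab facing the grinder's front, and let go. Then put the black lid squarely on the hopper, and leave everything else on the counter where it is.

Things in the scene. Friction and masses are not known exactly. Their poses are not given: they have to be found in the camera images.
- grinder: White coffee grinder, fixed, 125 mm wide, 225 deep, deck 165 high. Origin under its centre, z up; front (green button, spout, catch tray) to -x, so its right-hand side, seen by someone standing at its front, is -y. On the deck, 20 mm behind its centre, stands the steel bayonet collar.
- collar (a point): Centre of the collar's mouth (top edge), 193 mm above the counter; axes as the grinder's. Steel ring 94 mm across, 28 tall; hole 64 mm between its inner ledges. Two slots 22 mm wide for the lugs, at 10 degrees clockwise (from above) of -x and +x. Red dot on the rim at -x: gate tab when locked. White dot near -y: gate tab when lugs and slots line up.
- seal (a joint): Black spring-loaded rubber seal plate in the collar: m pressed down, 0 to 0.011. At 0 its top is 13 mm below the collar's mouth. It bears the hopper's weight: 6 N to start, 0.7 N more per mm, about 14 N at the bottom.
- hopper_center (a point): Centre, half-way up, of the bean hopper: smoke-tinted tube open at the top, outside 66 mm, inside 60, on a black neck 59 mm across; 100 mm tall in all, tube from 28 mm up, about 0.22 kg, standing upright at first. z up, gate tab to -x, lugs to +y and -y. Grip the tube anywhere round its side, best 25 to 40 mm below the rim. Locked, its axes are parallel to the collar's.
- hopper: The same hopper at the centre of its foot. Two orange lugs (+y, -y), 13 mm wide, reach 36.5 mm from the axis, 6 to 11 mm above the foot. They enter the slots with the hopper 80 degrees (1.40 rad, 6 degrees either way) anticlockwise, from above, of its locked yaw. It turns clockwise only, to a stop at 86 degrees; from 74 on it can lock.
- hopper_gate (a point): Point 45 mm from the hopper's axis towards its fixed orange gate tab (-x; 22 mm wide, reaches 57 mm out, 30 to 35 mm above the foot). Height of it and of hopper_center over collar: 37 mm resting on the spring, lugs in slots; press to under 33 (bottom 26, aim for 29) and hold so to turn; let go at 80 degrees it springs up into notches to 35.5, locked; unlocked it stays at 33.
- lid_knob (a point): Centre of the wooden knob (18 mm across, 20 tall) of the hopper's black lid, z up; lid upright on the counter at first, about 0.05 kg, its yaw does not matter. Under the knob a disc 72 mm across, 4 thick, and a plug 51 mm across, 7 deep, that goes inside the hopper's rim. This point is 14 mm above the disc's underside; 64 mm above hopper_center when the lid is on.
- dosing_cup: Bystander: aluminium dosing cup, 56 mm across, 50 mm tall, on the grinder's catch tray under the spout; origin under its centre.
- tamper: Bystander: tamper with steel foot 58 mm across and dark wooden handle, 86 mm tall, on the rubber mat on the left; origin under its centre.
- portafilter: Bystander: bottomless portafilter, basket 66 mm across, 32 mm tall, black handle 180 mm out to its -x, lying on the rubber mat; origin under the basket.
- pitcher: Bystander: steel milk pitcher, 88 mm across, 95 mm tall, handle to its +y; origin under its centre.
- cup: Bystander: white cup on a saucer 116 mm across, 63 mm tall; origin under its centre.
- canister: Bystander: aluminium bean canister with wooden lid, 104 mm across, 143 mm tall; origin under its centre.
- brush: Bystander: grinder brush lying flat, about 150 mm long, 22 mm high, along its x; origin near its middle, on the counter.
- lid: The same lid, origin under the centre of its plug (21 mm below lid_knob).
Mind the look-alikes: they are no part of the job. Of the things like the lid, leave any that is purple or red; of the rest the smaller one is meant.

How it is judged:
On the way, in this order (a step that is already met when the one before it is completed fails the run):
1. the hopper is in the collar, turned and locked with its tab to the grinder's front, and let go, with no lid on it yet (z of hopper_center in the frame of collar between 0.034 and 0.0375 m and horizontal distance between hopper_center and collar below 0.006 m and angle between hopper_center's own z axis and vertical below 0.08 rad and x of hopper_gate in the frame of collar below -0.03 m and y of hopper_gate in the frame of collar between -0.012 and 0.012 m and contact force between the fingers and hopper below 0.2 N and distance between lid_knob and hopper_center above 0.1 m), for 0.2 s.
2. the lid lies squarely on the locked hopper (z of hopper_center in the frame of collar between 0.034 and 0.0375 m and horizontal distance between hopper_center and collar below 0.006 m and angle between each of hopper_center, lid_knob's own z axis and vertical below 0.08 rad and x of hopper_gate in the frame of collar below -0.03 m and y of hopper_gate in the frame of collar between -0.012 and 0.012 m and z of lid_knob in the frame of hopper_center between 0.06 and 0.069 m and horizontal distance between lid_knob and hopper_center below 0.008 m), for 0.2 s.
At the end, for the whole second after the job is handed in: Hopper locked: within 6 mm of the collar's axis, tilt under 0.08 rad, hopper_center 34 to 37.5 mm over collar, gate point in front and within 12 mm of the collar's x axis. Lid on it: within 8 mm of its axis, tilt under 0.08 rad, lid_knob 60 to 69 mm over hopper_center. Both at rest (all of step 2 and linear speed of each of hopper, lid below 0.02 m/s); the robot touches nothing.
It fails at once if the hopper is tipped over (angle between hopper_center's own z axis and vertical above 0.6 rad).
It fails at once if a bystander is moved more than 30 mm (distance of any of dosing_cup, tamper, portafilter, pitcher, cup, canister, brush from where it was at the start of the episode above 0.03 m).
It also fails if it takes over 67 s, if anything falls off the work surface, if the arm or the gripper's body presses on something with over 40 N, if the wrist force passes 120 N, or if a joint passes its speed limit or range.

## Robot

A 6-joint arm with a two-finger parallel gripper is mounted at the origin on the work surface. World frame = base frame: x ahead of the robot, y to its left, z up, the work surface at z = 0. Lengths are in m, angles in rad, forces in N, time in s.
With the tool pointing down it reaches from about 0.375 to 0.9 m from the base axis. Payload 3.1 kg.
Tool frame: the origin (TCP) lies at the very end of the fingers, on their centre line; the grasp point (between the pads) lies grasp_offset behind it (grasp_offset is the distance from the TCP to the grasp point, in m); z points along the fingers, x is the direction in which the jaws open and shut, and the axes are right-handed (so a half turn about z gives the same grasp; the last joint's range is limited). The gripper opens to 87 mm and grips with 3 to 60 N. Pads are 19 mm wide; open, the fingers measure 117 mm over their backs; the gripper's body (75 mm by 190 mm) begins 51 mm behind the grasp point.
Start: joints at [1.004, 0.527, 1.433, -0, 1.181, -0.178], TCP at [0.236, 0.579, 0.223] pointing down, gripper open.
Joint ranges: [-3.08, 3.08], [-0.75, 2.2], [0.22, 2.44], [-1.43, 4.57], [0, 2.65], [-2.85, 2.85]. Speed limits (rad/s): [2.79, 2.79, 3.14, 3.14, 3.14, 3.14].

## Interface

Orientations are given as a 3x3 rotation matrix whose columns are the frame's x, y, z axes.
In Python, from cell import observe, capture, hand_in, grasp_offset gives the robot as it stands.
- The arm moves only by the tool step_arm, never from a script. Its argument "moves" is a list of rows, each a list of 7 numbers: the shift along the world's x, y, z in m, then the turn, a rotation vector about the world's x, y, z in degrees, then the opening, from 0 (shut) to 1 (fully open). A call has 1 to 8 rows; each row is the pose to reach, as a shift and turn from the pose commanded when the call began; what a row does not reach only later rows make up. A row lasts 1/8 s, in which the tool goes at most 62.5 mm and 10.7 degrees, less where a joint would pass 70% of its speed; a pose out of reach is approached as far as the arm can. A call with a gripper value outside its range is refused whole. The fingers move at their own pace and stop on an object; "force" is the grip in N (left out, the last holds). Time passes only in rows, so rows that repeat a pose let the fingers close. It gives the time, the measured TCP pose, the force and the opening at its end, in the units of the state.
- observe(): the state, without advancing time (a new reading comes with each control period).
- capture(name): name is "scene" or "side" or "wrist"; returns a dict with "color" (420x560x3 uint8, red, green, blue), "fx", "fy", "cx", "cy" (pixels), "pose" (4x4, takes a point from camera to world coordinates). Camera axes: x right, y up, looking along -z (the intrinsics and any distortion apply to the point x, -y, -z); pixel columns grow to the right and rows downward; lengths in m; the calibration is good to about 2 mm. A picture is of the moment at which its call begins. There is no depth.
- hand_in(): hands the job in, once; it reports no verdict.
The state is a dict: "time_s": time; "joint_pos": joint angles; "joint_velocities": joint speeds; "effort": joint torques, N m; "tool_pos": TCP position; "eef_rot": TCP orientation; "wrist_force": force on the tool from outside, world axes, zero at the start; "ft_torque": the same for the moment, N m; "opening": opening from 0.0 (shut) to 1.0 (fully open).
Only numpy, scipy, OpenCV 4.12 (cv2) and the standard library are available. Lean on these libraries where they do the work, as an engineer would, in place of code of your own. Each camera call takes 0.05 s, during which the arm holds its last target. There are 200 camera calls.

## Working session

There is one attempt and no reset: what is moved stays moved. The work goes in short steps, Python scripts to look and compute and a tool call to move; the robot and the scene stay as the last step left them, time stands still between calls to the robot, and variables do not carry over. Pictures are saved under pics/ and viewed, about 8 in all and at most 12, crops included, and the job is handed in when it is done.

Besides the shell and the picture viewer there is one more tool, called after "Request:" as name(argument=value, ...), one argument or row to a line, values as JSON. step_arm: Moves the arm, as the interface text tells. Its arguments: {"type":"object","properties":{"moves":{"type":"array","items":{"type":"array","items":{"type":"number"}}},"force":{"type":"number"}},"required":["moves"]}

```bash
mkdir -p pics; cat > h.py <<'E'
import numpy as np, cv2
from cell import observe, capture, hand_in, grasp_offset
def cap(n, f=None):
    c=capture(n)
    if f: cv2.imwrite('pics/'+f, c['color'][:,:,::-1])
    np.savez(''+n+'.npz', **{k:c[k] for k in ['color','fx','fy','cx','cy','pose']})
    return c
def ray(c,u,v):
    d=np.array([(u-c['cx'])/c['fx'],-(v-c['cy'])/c['fy'],-1.0]); P=np.array(c['pose'])
    return P[:3,3],P[:3,:3]@d
def onz(c,u,v,z):
    o,d=ray(c,u,v); return o+d*(z-o[2])/d[2]
def proj(c,p):
    P=np.array(c['pose']); q=P[:3,:3].T@(np.array(p)-P[:3,3])
    return c['cx']+c['fx']*q[0]/-q[2], c['cy']+c['fy']*q[1]/q[2]
E
python3 - <<'E'
from h import *
a=cap('scene'); b=cap('side')
w=cap('wrist')
print(a.keys())
for c in(a,b,w): print(c['pose'],c['fx'],c['cx'],c['cy'])
cv2.imwrite('pics/a.png',a['color'][:,:,::-1]);cv2.imwrite('pics/b.png',b['color'][:,:,::-1])
print(grasp_offset,observe())
E
```

```text
dict_keys(['color', 'fx', 'fy', 'cx', 'cy', 'pose'])
[[ 0.43184165 -0.70272356  0.56541347  1.0889816 ]
 [ 0.90192422  0.33175787 -0.27653103 -0.26152545]
 [ 0.0067445   0.62937771  0.77707027  0.97015223]
 [ 0.          0.          0.          1.        ]] 381.7490168985878 276.0598655886195 211.68290620109786
[[ 7.95034547e-01  3.36328406e-01 -5.04780420e-01 -7.09997780e-02]
 [-6.06564085e-01  4.41219359e-01 -6.61366379e-01 -7.44602532e-01]
 [ 2.82593653e-04  8.31990793e-01  5.54789365e-01  7.73873601e-01]
 [ 0.00000000e+00  0.00000000e+00  0.00000000e+00  1.00000000e+00]] 388.86266217224824 270.6452456476714 210.86836069348038
[[ 0.37762842 -0.88409923 -0.27525503  0.15959654]
 [ 0.92595643  0.36016993  0.11350023  0.61112991]
 [-0.00120689 -0.29773508  0.95464777  0.38342112]
 [ 0.          0.          0.          1.        ]] 350.73892182433804 282.22765144124423 207.44817472782015
0.0187 {'time_s': 0.15, 'joint_pos': array([ 1.00448640e+00,  5.28253001e-01,  1.43360035e+00, -5.67020063e-06,
        1.18144509e+00, -1.78511045e-01]), 'joint_velocities': array([ 0.00090134, -0.00143026, -0.0038791 ,  0.00139954, -0.00078567,
       -0.00087496]), 'effort': array([ 4.75793822e-04, -4.40430379e+01, -1.76843190e+01,  6.33451575e-02,
        5.52555174e-02, -1.06914736e-04]), 'tool_pos': array([0.23601397, 0.57810784, 0.22179865]), 'eef_rot': array([[ 3.78148897e-01,  9.25744340e-01, -9.10765312e-04],
       [ 9.25743264e-01, -3.78149876e-01, -1.44230585e-03],
       [-1.67961226e-03, -2.97728488e-04, -9.99998545e-01]]), 'wrist_force': array([ 0.19083999, -0.47151048,  0.11397977]), 'ft_torque': array([ 9.52644206e-05,  1.14702296e-02, -3.87571716e-02]), 'opening': 0.9985068701619368}
```

View pics/a.png

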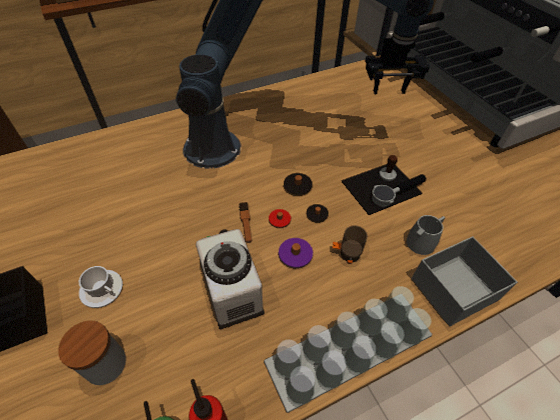

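View pics/b.png

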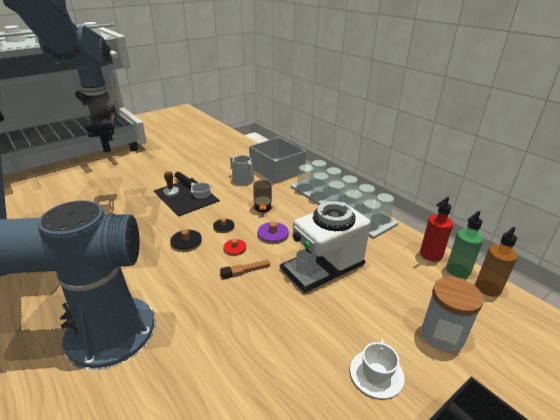

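Scene view: lid look-alikes are big black (298,184), small black (317,213), red (280,218) and purple (296,252). By the description I choose the small black one at (317,213). The hopper is at (353,243) with its orange tab near (337,246), and the grinder collar is at (228,262). Next, a close crop to check.

```bash
python3 - <<'E'
from h import *
a=dict(np.load('scene.npz')); b=dict(np.load('side.npz'))
def cr(c,u,v,w,h,s): return cv2.resize(c['color'][v:v+h,u:u+w,::-1],None,fx=s,fy=s,interpolation=cv2.INTER_CUBIC)
top=np.hstack([cr(a,265,165,120,100,4)[:, :400+80],cr(b,165,165,80,100,4)])
bot=np.hstack([cr(a,190,225,100,50,4),cr(b,285,190,100,50,4)])
bot=bot[:, :800]
cv2.imwrite('pics/c.png',np.vstack([top,bot]))
# lid sizes, on counter z ~ disc top 0.011
for n,(u0,v0,u1,v1) in {'big':(280,170,316,198),'small':(303,202,333,224)}.items():
    im=a['color'][v0:v1,u0:u1].astype(int); m=(im.max(2)<60).astype(np.uint8)
    k,l,s,ce=cv2.connectedComponentsWithStats(m); i=1+s[1:,4].argmax()
    ys,xs=np.where(l==i); e=cv2.fitEllipse(cv2.convexHull(np.c_[xs+u0,ys+v0].astype(np.float32)))
    print(n,e,s[i], onz(a,*e[0],0.009), [np.linalg.norm(onz(a,xs.min()+u0,e[0][1],.009)-onz(a,xs.max()+u0+1,e[0][1],.009))])
for u,v,z in[(228,262,.193),(353,256,0),(353,232,.1),(336,246,.033),(349,262,.008)]: print((u,v),onz(a,u,v,z))
for u,v,z in[(334,215,.193),(262,187,.1),(263,208,.033)]: print('side',(u,v),onz(b,u,v,z))
E
```

```text
big ((297.23980712890625, 184.16888427734375), (22.5518741607666, 28.314315795898438), 89.9477767944336) [  4   3  28  23 478] [0.3108148  0.19909344 0.009     ] [np.float64(0.09645236465890407)]
small ((316.7491455078125, 213.1129150390625), (17.981348037719727, 21.205652236938477), 96.19854736328125) [  4   3  21  18 281] [0.45115934 0.19691577 0.009     ] [np.float64(0.06796575776517008)]
(228, 262) [ 0.6130935  -0.15386722  0.193     ]
(353, 256) [0.63543994 0.21830356 0.        ]
(353, 232) [0.6147919  0.21231632 0.1       ]
(336, 246) [0.59998421 0.17556642 0.033     ]
(349, 262) [0.65170339 0.19239524 0.008     ]
side (334, 215) [ 0.57908742 -0.16963275  0.193     ]
side (262, 187) [0.60825274 0.19442491 0.1       ]
side (263, 208) [0.5928675  0.16896361 0.033     ]
```

View pics/c.png

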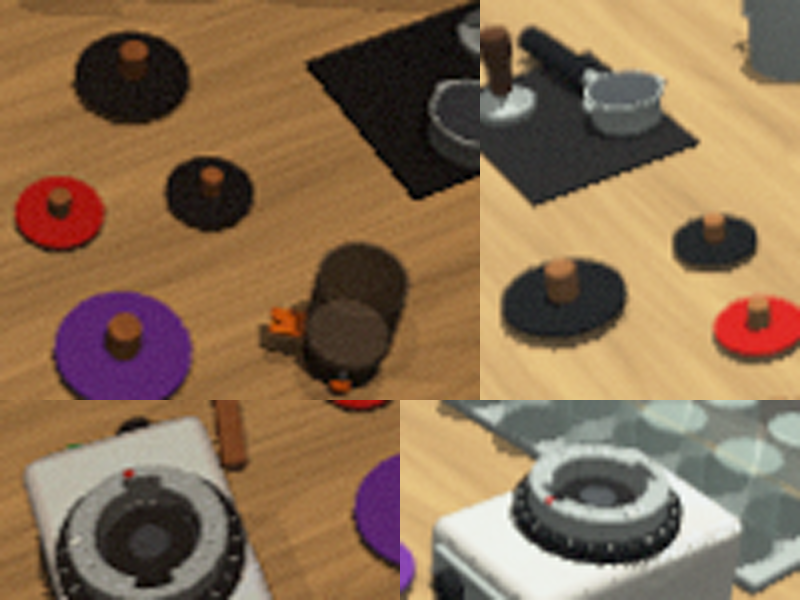

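Request:
step_arm(
  moves=[
    [0.38, -0.373, 0.03, 0, 0, -48, 1],
    [0.38, -0.373, 0.03, 0, 0, -48, 1],
    [0.38, -0.373, 0.03, 0, 0, -48, 1],
    [0.38, -0.373, 0.03, 0, 0, -48, 1],
    [0.38, -0.373, 0.03, 0, 0, -48, 1],
    [0.38, -0.373, 0.03, 0, 0, -48, 1],
    [0.38, -0.373, 0.03, 0, 0, -48, 1],
    [0.38, -0.373, 0.03, 0, 0, -48, 1],
  ],
)

```text
time_s: 1.15
tool_pos: [0.5936, 0.2272, 0.2505]
eef_rot: [[0.941, 0.338, -0.001], [0.338, -0.941, 0.0], [-0.0, -0.0, -1.0]]
wrist_force: [-0.0, 0.9, -0.0]
opening: 1.003
```

Request:
step_arm(
  moves=[
    [0.0, 0.0, 0.0, 0, 0, 0, 1],
    [0, 0, 0, 0, 0, 0, 1],
    [0, 0, 0, 0, 0, 0, 1],
  ],
)

```text
time_s: 1.52
tool_pos: [0.5911, 0.23, 0.2504]
eef_rot: [[0.94, 0.34, -0.002], [0.34, -0.94, 0.0], [-0.001, -0.001, -1.0]]
wrist_force: [-0.4, 0.5, -0.7]
opening: 1.002
```

```bash
python3 - <<'E'
from h import *
o=observe();print(o['tool_pos'],o['eef_rot'][:,0],o['time_s'])
c=cap('wrist','d.png')
E
```

```text
[0.59111646 0.23002467 0.2503525 ] [ 0.94039756  0.34007419 -0.0014056 ] 1.525
```

View pics/d.png

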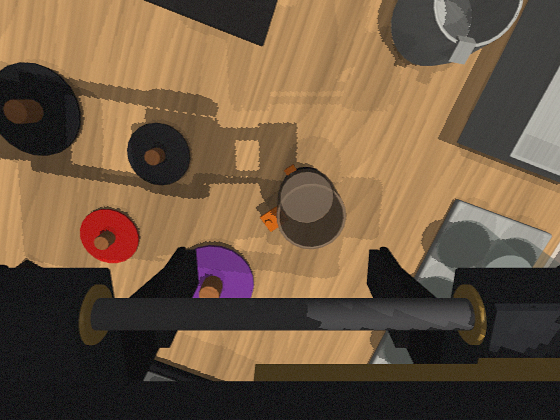

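Wrist view: hopper rim circle is about (311,214), floor disc (306,197), tab (269,219) and a lug (290,171). Small black lid is at (158,154), with its knob at (153,157).

```bash
python3 - <<'E'
from h import *
c=dict(np.load('wrist.npz'))
print(c['pose'])
im=c['color']; hsv=cv2.cvtColor(im,cv2.COLOR_RGB2HSV)
m=cv2.inRange(hsv,(5,190,140),(18,255,255))
n,l,s,ce=cv2.connectedComponentsWithStats(m)
for i in range(1,n):
    if s[i,4]>12: print(s[i],ce[i])
for u,v,z in[(311,214,.1),(306,197,.028),(269,219,.033),(290,171,.0085),(158,154,.009),(153,157,.031)]: print((u,v),onz(c,u,v,z))
cv2.imwrite('pics/e.png',np.hstack([cv2.resize(im[150:260,240:360,::-1],None,fx=4,fy=4,interpolation=2),np.zeros((440,4,3),np.uint8),cv2.resize(im[105:200,110:190,::-1],(316,376),interpolation=2).copy()[:,:].repeat(1,0) if 0 else cv2.resize(im[105:200,110:190,::-1],(316,440))]))
E
```

```text
[[ 9.40202423e-01 -3.25499278e-01 -1.00347516e-01  5.63009840e-01]
 [ 3.40614972e-01  8.97676773e-01  2.79567260e-01  3.09116553e-01]
 [-9.19306653e-04 -2.97029682e-01  9.54867804e-01  4.12130916e-01]
 [ 0.00000000e+00  0.00000000e+00  0.00000000e+00  1.00000000e+00]]
[260 211  18  21 198] [269.77777778 220.92424242]
(311, 214) [0.62335723 0.22087708 0.1       ]
(306, 197) [0.62453919 0.21754954 0.028     ]
(269, 219) [0.59334254 0.17994662 0.033     ]
(290, 171) [0.59877937 0.23593136 0.0085    ]
(158, 154) [0.4491987  0.20290538 0.009     ]
(153, 157) [0.45107576 0.20365429 0.031     ]
```

View pics/e.png

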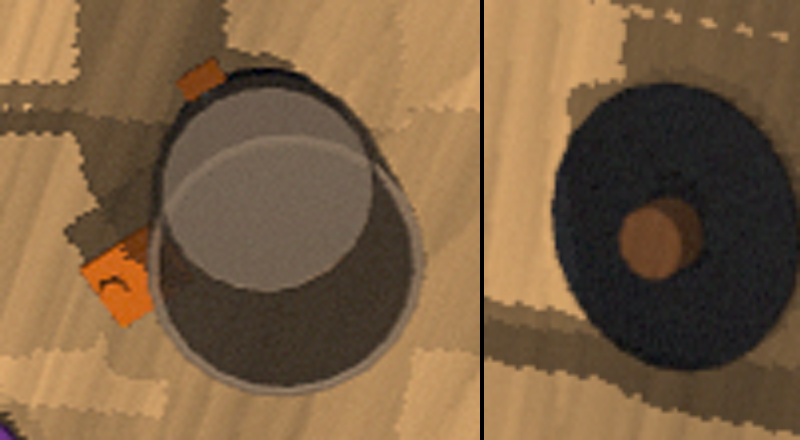

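```bash
python3 - <<'E'
from h import *
c=dict(np.load('wrist.npz'))
p=onz(c,312,215.75,.1);f=onz(c,240+267/4,150+189/4,.028)
t=onz(c,266,224.5,.035); l=onz(c,289.2,167.5,.011)
print(p,f,t,l)
C=(p+f)/2
for q in(t,l): d=(q-C)[:2]; print(np.linalg.norm(d),np.degrees(np.arctan2(d[1],d[0])))
# tab edge dir
e=onz(c,240+127/4,150+327/4,.035)-onz(c,240+82/4,150+268/4,.035); print(np.linalg.norm(e),np.degrees(np.arctan2(e[1],e[0])))
E
```

```text
[0.62486888 0.21958431 0.1       ] [0.62544656 0.21756489 0.028     ] [0.5921541  0.17317687 0.035     ] [0.59626349 0.23992162 0.011     ]
0.05612658069156465 -126.01670778063978
0.03592452323387236 143.5430690376734
0.021922045861000144 -34.943273021071974
```

Request:
step_arm(
  moves=[
    [0.034, -0.0114, -0.06, 0, 0, 0, 1],
    [0.034, -0.0114, -0.12, 0, 0, 0, 1],
    [0.034, -0.0114, -0.16, 0, 0, 0, 1],
    [0.034, -0.0114, -0.2, 0, 0, 0, 1],
    [0.034, -0.0114, -0.2, 0, 0, 0, 1],
    [0.034, -0.0114, -0.2, 0, 0, 0, 0.6],
    [0.034, -0.0114, -0.2, 0, 0, 0, 0.6],
    [0.034, -0.0114, -0.2, 0, 0, 0, 0.6],
  ],
  force=40,
)

```text
time_s: 2.58
tool_pos: [0.6269, 0.2176, 0.0526]
eef_rot: [[0.941, 0.339, 0.002], [0.339, -0.941, -0.0], [0.001, 0.001, -1.0]]
wrist_force: [-1.4, -0.5, 0.5]
opening: 0.747
```

Request:
step_arm(
  moves=[
    [0, 0, 0, 0, 0, 0, 0.6],
    [0, 0, 0, 0, 0, 0, 0.6],
  ],
)

```text
time_s: 2.82
tool_pos: [0.627, 0.2176, 0.0526]
eef_rot: [[0.941, 0.339, 0.001], [0.339, -0.941, 0.0], [0.001, 0.0, -1.0]]
wrist_force: [-1.2, -0.5, 7.0]
opening: 0.738
```

Request:
step_arm(
  moves=[
    [0, 0, 0.06, 0, 0, 0, 0.6],
    [0, 0, 0.12, 0, 0, 0, 0.6],
    [0, 0, 0.18, 0, 0, 0, 0.6],
    [0, 0, 0.23, 0, 0, 0, 0.6],
    [0, 0, 0.23, 0, 0, 0, 0.6],
  ],
)

```text
time_s: 3.45
tool_pos: [0.6295, 0.2181, 0.2865]
eef_rot: [[0.941, 0.338, 0.012], [0.338, -0.941, 0.002], [0.012, 0.002, -1.0]]
wrist_force: [0.2, 0.2, -1.8]
opening: 0.736
```

```bash
python3 - <<'E'
from h import *
o=observe();print(o['tool_pos'],o['wrist_force'],o['opening'])
a=cap('scene'); b=cap('side')
A=np.array(a['color'][225:300,185:275,::-1]);B=np.array(b['color'][185:245,295:375,::-1])
A=cv2.resize(A,None,fx=5,fy=5,interpolation=2);B=cv2.resize(B,None,fx=4.25,fy=6.25,interpolation=2)
cv2.imwrite('pics/f.png',np.hstack([A,B]));
for u,v in[(227.75,258.9),(222,243)]: print(onz(a,u,v,.193))
for u,v in[(335,212.5),(322.3,214.5)]: print(onz(b,u,v,.193))
E
```

```text
[0.6295012  0.21805617 0.28651165] [ 0.232188    0.22989801 -1.8241294 ] 0.7359739656525911
[ 0.60481476 -0.15131465  0.193     ]
[ 0.55606699 -0.14762782  0.193     ]
[ 0.58969464 -0.16279423  0.193     ]
[ 0.55605927 -0.14911663  0.193     ]
```

View pics/f.png

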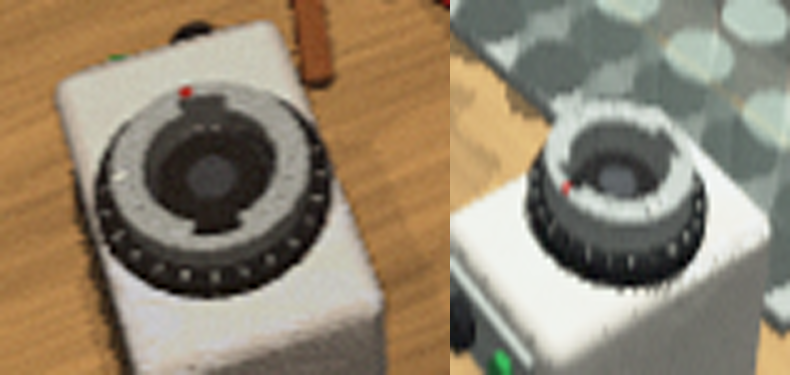

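Crops: in the scene view the collar ring centre is about (227,258), red dot (222.2,243.4) and white dot (209,260). In the side view the ring centre is about (335.5,210.6) and the red dot (322.3,214.9).

```bash
python3 - <<'E'
from h import *
a=dict(np.load('scene.npz'));b=dict(np.load('side.npz'))
for n,c,L in(('sc',a,[(227,258.2),(222.2,243.4),(209,260)]),('si',b,[(335.5,210.6),(322.3,214.9)])):
    p=[onz(c,*q,.193) for q in L]
    for q in p: d=(q-p[0])[:2]; print(n,q,np.linalg.norm(d),np.degrees(np.arctan2(d[1],d[0])))
E
```

```text
sc [ 0.60222521 -0.15222567  0.193     ] 0.0 0.0
sc [ 0.55738892 -0.14760089  0.193     ] 0.04507418533382773 174.11087800385914
sc [ 0.58864578 -0.1925849   0.193     ] 0.04258249231686172 -108.5962361806665
si [ 0.59733568 -0.15708374  0.193     ] 0.0 0.0
si [ 0.55475001 -0.15048918  0.193     ] 0.04309324499738534 171.19742818179293
```

Request:
step_arm(
  moves=[
    [0.033, -0.451, 0.015, 0, 0, 18, 0.6],
    [0.033, -0.451, 0.015, 0, 0, 18, 0.6],
    [0.033, -0.451, 0.015, 0, 0, 18, 0.6],
    [0.033, -0.451, 0.015, 0, 0, 18, 0.6],
    [0.033, -0.451, 0.015, 0, 0, 18, 0.6],
    [0.033, -0.451, 0.015, 0, 0, 18, 0.6],
    [0.033, -0.451, 0.015, 0, 0, 18, 0.6],
    [0.033, -0.451, 0.015, 0, 0, 18, 0.6],
  ],
)

```text
time_s: 4.55
tool_pos: [0.658, -0.2379, 0.2916]
eef_rot: [[0.793, 0.609, -0.005], [0.609, -0.793, 0.001], [-0.003, -0.004, -1.0]]
wrist_force: [0.6, 0.9, -2.9]
opening: 0.732
```

Request:
step_arm(
  moves=[
    [0, 0, 0, 0, 0, 0, 0.6],
    [0, 0, 0, 0, 0, 0, 0.6],
    [0, 0, 0, 0, 0, 0, 0.6],
  ],
)

```text
time_s: 4.92
tool_pos: [0.6595, -0.2312, 0.2954]
eef_rot: [[0.789, 0.615, -0.001], [0.615, -0.789, 0.001], [-0.0, -0.001, -1.0]]
wrist_force: [-0.5, -0.7, -2.4]
opening: 0.739
```

```bash
python3 - <<'E'
from h import *
o=observe();print(o['tool_pos'],o['eef_rot'],o['wrist_force'],o['opening'])
c=cap('wrist','g.png')
E
```

```text
[ 0.65954561 -0.23119508  0.29536145] [[ 7.88834467e-01  6.14605077e-01 -8.85221756e-04]
 [ 6.14605705e-01 -7.88833886e-01  9.62830839e-04]
 [-1.06532196e-04 -1.30357649e-03 -9.99999145e-01]] [-0.49149626 -0.7200856  -2.40147386] 0.7390871102615708
```

View pics/g.png

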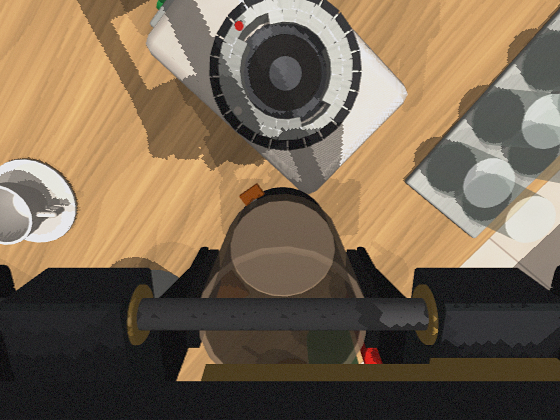

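Wrist view: the collar is in clear sight around (286,70) with the red dot at (239,26). The hopper is held upright with a lug at (252,193).

```bash
python3 - <<'E'
from h import *
c=dict(np.load('wrist.npz')); im=c['color']
cv2.imwrite('pics/i.png',cv2.resize(im[0:155,200:372,::-1],None,fx=3.8,fy=3.8,interpolation=2))
hsv=cv2.cvtColor(im,cv2.COLOR_RGB2HSV)
m=cv2.inRange(hsv[:160],(0,150,120),(6,255,255))|cv2.inRange(hsv[:160],(174,150,120),(180,255,255))
n,l,s,ce=cv2.connectedComponentsWithStats(m); print(s[1:],ce[1:])
E
```

```text
[[235  21   8  10  62]] [[238.59677419  25.27419355]]
```

View pics/i.png

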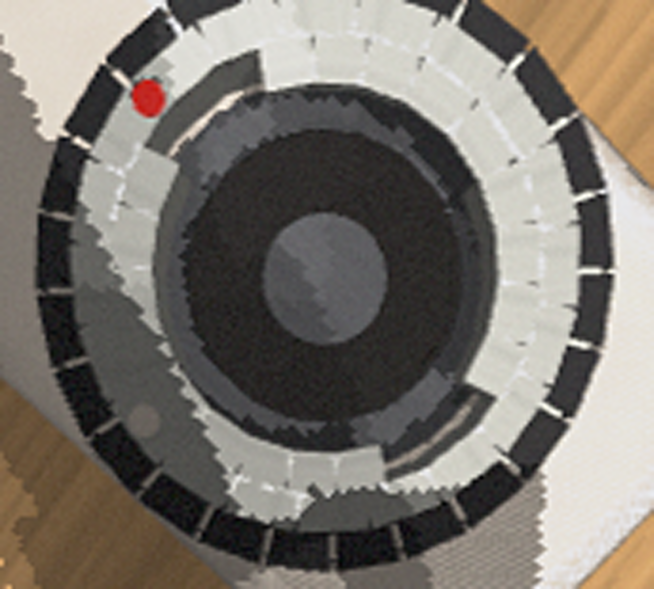

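```bash
python3 - <<'E'
from h import *
c=dict(np.load('wrist.npz'))
C=onz(c,285.9,70.7,.193); print('collar',C)
for q in[(238.6,25.3),(237.9,110.5)]:
    d=(onz(c,*q,.193)-C)[:2]; print(np.linalg.norm(d),np.degrees(np.arctan2(d[1],d[0])))
for q in [((157,268.5),(496,268.5)),((326.5,85),(326.5,452))]:
    print(np.linalg.norm(np.subtract(*[onz(c,200+x/3.8,y/3.8,.193) for x,y in q])))
H=onz(c,281.5,244.5,.271);print('hop',H, 'tcp',observe()['tool_pos'])
d=(onz(c,250.5,188,.254)-H)[:2]; print('lug',np.linalg.norm(d),np.degrees(np.arctan2(d[1],d[0])))
E
```

```text
collar [ 0.59938413 -0.14829813  0.193     ]
0.04321212213550637 176.15936101192256
0.04403362943071024 -104.22017237351439
0.06276556316750342
0.06355713129760789
hop [ 0.65776886 -0.22809213  0.271     ] tcp [ 0.65969026 -0.23143979  0.29570199]
lug 0.03453568936648598 160.33310558892214
```

Request:
step_arm(
  moves=[
    [-0.0585, 0.08, 0, 0, 0, 4, 0.6],
    [-0.0585, 0.08, 0, 0, 0, 4, 0.6],
    [-0.0585, 0.08, -0.02, 0, 0, 4, 0.6],
    [-0.0585, 0.08, -0.036, 0, 0, 4, 0.6],
    [-0.0585, 0.08, -0.036, 0, 0, 4, 0.6],
    [-0.0585, 0.08, -0.036, 0, 0, 4, 0.6],
  ],
)

```text
time_s: 5.72
tool_pos: [0.6017, -0.1539, 0.2599]
eef_rot: [[0.746, 0.666, 0.001], [0.666, -0.746, -0.0], [0.0, 0.001, -1.0]]
wrist_force: [0.0, 0.1, -2.1]
opening: 0.737
```

```bash
python3 - <<'E'
from h import *
o=observe();print(o['tool_pos'],o['eef_rot'][:,0],o['wrist_force'],o['time_s'])
a=cap('scene'); b=cap('side')
A=cv2.resize(np.array(a['color'][205:285,195:275,::-1]),(400,400),interpolation=2);B=cv2.resize(np.array(b['color'][165:245,295:375,::-1]),(400,400),interpolation=2)
cv2.imwrite('pics/j.png',np.hstack([A,B]))
E
```

```text
[ 0.60167237 -0.15390764  0.25989046] [7.45847710e-01 6.66116419e-01 3.30531981e-04] [ 0.02327538  0.08256489 -2.06496132] 5.725
```

View pics/j.png

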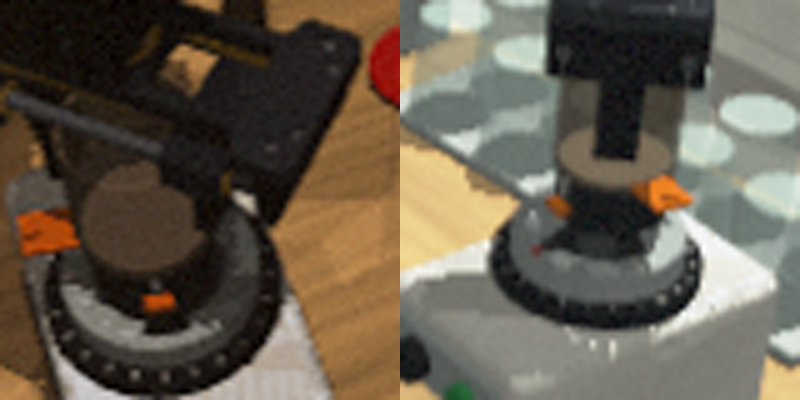

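Both crops show the hopper just above the collar. In the scene view the floor disc is at about (223.6,248.6), with the tab to the left over the white dot and a lug above the far slot; in the side view the floor disc is at about (339,196.4).

```bash
python3 - <<'E'
from h import *
a=dict(np.load('scene.npz'));b=dict(np.load('side.npz'))
z=.2073+.028
h=onz(a,223.6,248.6,z); k=onz(a,227,258.2,.193); print('scene hop',h,'collar',k,h-k)
h=onz(b,339,196.4,z); k=onz(b,335.5,210.6,.193); print('side hop',h,'collar',k,h-k)
for q in[(.6005,-.1524,z),(.602,-.154,z)]: print(proj(a,q),proj(b,q))
E
```

```text
scene hop [ 0.6012182  -0.15596069  0.2353    ] collar [ 0.60222521 -0.15222567  0.193     ] [-0.00100701 -0.00373502  0.0423    ]
side hop [ 0.60459902 -0.15731493  0.2353    ] collar [ 0.59733568 -0.15708374  0.193     ] [ 0.00726334 -0.00023119  0.0423    ]
(np.float64(224.94548769468156), np.float64(247.8079295931089)) (np.float64(336.5643563325689), np.float64(196.11820277108532))
(np.float64(224.52364901467672), np.float64(248.5517330965588)) (np.float64(337.4009706591511), np.float64(196.1900115474511))
```

Request:
step_arm(
  moves=[
    [0, 0, -0.006, 0, 0, 0, 0.6],
    [0, 0, -0.012, 0, 0, 0, 0.6],
    [0, 0, -0.015, 0, 0, 0, 0.6],
    [0, 0, -0.018, 0, 0, 0, 0.6],
    [0, 0, -0.018, 0, 0, 0, 0.6],
  ],
)

```text
time_s: 6.45
tool_pos: [0.6006, -0.1531, 0.241]
eef_rot: [[0.746, 0.666, -0.001], [0.666, -0.746, 0.001], [-0.0, -0.002, -1.0]]
wrist_force: [0.3, 1.3, -2.6]
opening: 0.734
```

Request:
step_arm(
  moves=[
    [0, 0, -0.002, 0, 0, 0, 0.6],
    [0, 0, -0.004, 0, 0, 0, 0.6],
    [0, 0, -0.006, 0, 0, 0, 0.6],
    [0, 0, -0.006, 0, 0, 0, 0.6],
  ],
)

```text
time_s: 6.95
tool_pos: [0.6008, -0.1531, 0.2353]
eef_rot: [[0.746, 0.666, -0.001], [0.666, -0.746, 0.001], [0.0, -0.001, -1.0]]
wrist_force: [-0.4, 1.8, -2.3]
opening: 0.735
```

Request:
step_arm(
  moves=[
    [0, 0, -0.003, 0, 0, 0, 0.6],
    [0, 0, -0.006, 0, 0, 0, 0.6],
    [0, 0, -0.009, 0, 0, 0, 0.6],
    [0, 0, -0.011, 0, 0, 0, 0.6],
    [0, 0, -0.011, 0, 0, 0, 0.6],
  ],
)

```text
time_s: 7.58
tool_pos: [0.6009, -0.1531, 0.2265]
eef_rot: [[0.746, 0.666, 0.0], [0.666, -0.746, 0.0], [0.0, 0.0, -1.0]]
wrist_force: [-4.4, 3.8, 9.1]
opening: 0.739
```

Request:
step_arm(
  moves=[
    [-0.0008, 0.0008, 0, 0, 0, 0, 0.6],
    [-0.0008, 0.0008, 0, 0, 0, 0, 0.6],
  ],
)

```text
time_s: 7.82
tool_pos: [0.6008, -0.153, 0.2265]
eef_rot: [[0.746, 0.666, 0.002], [0.666, -0.746, -0.001], [0.001, 0.002, -1.0]]
wrist_force: [-3.0, 3.8, 6.8]
opening: 0.737
```

Request:
step_arm(
  moves=[
    [-0.0004, 0, 0, 0, 0, -7, 0.6],
    [-0.0007, -0.0002, 0, 0, 0, -14, 0.6],
    [-0.001, -0.0004, 0, 0, 0, -20, 0.6],
    [-0.001, -0.0004, 0, 0, 0, -20, 0.6],
  ],
)

```text
time_s: 8.32
tool_pos: [0.6008, -0.153, 0.2269]
eef_rot: [[0.929, 0.37, 0.005], [0.37, -0.929, -0.001], [0.004, 0.002, -1.0]]
wrist_force: [-2.3, 4.0, 8.1]
opening: 0.74
```

Request:
step_arm(
  moves=[
    [-0.0003, 0, 0, 0, 0, -7, 0.6],
    [-0.0006, 0, 0, 0, 0, -14, 0.6],
    [-0.001, 0, 0, 0, 0, -20, 0.6],
    [-0.001, 0, 0, 0, 0, -20, 0.6],
  ],
)

```text
time_s: 8.82
tool_pos: [0.6005, -0.1532, 0.2272]
eef_rot: [[1.0, 0.03, 0.006], [0.03, -1.0, -0.001], [0.006, 0.001, -1.0]]
wrist_force: [0.4, 4.6, 8.1]
opening: 0.738
```

```bash
python3 - <<'E'
from h import *
o=observe();print(o['tool_pos'],o['wrist_force'],o['ft_torque'],o['joint_pos'])
a=cap('scene'); b=cap('side')
A=cv2.resize(np.array(a['color'][205:285,195:275,::-1]),(400,400),interpolation=2);B=cv2.resize(np.array(b['color'][165:245,295:375,::-1]),(400,400),interpolation=2)
cv2.imwrite('pics/k.png',np.hstack([A,B]))
for c in(a,b):
    m=cv2.inRange(cv2.cvtColor(c['color'],cv2.COLOR_RGB2HSV),(5,190,140),(18,255,255)); n,l,s,ce=cv2.connectedComponentsWithStats(m)
    for i in range(1,n):
        if s[i,4]>8 and 190<ce[i][0]<380: print(ce[i],s[i,4],onz(c,*ce[i],.205))
E
```

```text
[ 0.60053478 -0.15315446  0.22716791] [0.41499779 4.60240139 8.13829769] [ 0.85998393  0.16293673 -0.09901224] [-0.43066447  0.51273268  1.44653418  0.00190923  1.17613408 -0.46145338]
```

Request:
step_arm(
  moves=[
    [-0.0003, 0.0003, -0.001, 0, 0, -7, 0.6],
    [-0.0006, 0.0005, -0.001, 0, 0, -14, 0.6],
    [-0.0008, 0.0006, -0.001, 0, 0, -20, 0.6],
    [-0.0008, 0.0006, -0.001, 0, 0, -20, 0.6],
  ],
)

```text
time_s: 9.43
tool_pos: [0.6002, -0.1532, 0.2265]
eef_rot: [[0.95, -0.314, 0.008], [-0.314, -0.95, -0.002], [0.008, -0.0, -1.0]]
wrist_force: [1.1, 3.8, 7.1]
opening: 0.737
```

Request:
step_arm(
  moves=[
    [-0.0003, 0.0002, -0.0005, 0, 0, -7, 0.6],
    [-0.0006, 0.0004, -0.0005, 0, 0, -14, 0.6],
    [-0.0007, 0.0005, -0.0005, 0, 0, -20, 0.6],
    [-0.0007, 0.0005, -0.0005, 0, 0, -20, 0.6],
  ],
)

```text
time_s: 9.93
tool_pos: [0.5999, -0.1533, 0.2262]
eef_rot: [[0.785, -0.619, 0.008], [-0.619, -0.785, -0.004], [0.009, -0.002, -1.0]]
wrist_force: [-0.4, 2.5, 8.0]
opening: 0.737
```

```bash
python3 - <<'E'
from h import *
o=observe();print(o['tool_pos'],o['wrist_force'],o['ft_torque'],o['eef_rot'])
a=cap('scene'); b=cap('side')
A=cv2.resize(np.array(a['color'][205:285,195:275,::-1]),(400,400),interpolation=2);B=cv2.resize(np.array(b['color'][165:245,295:375,::-1]),(400,400),interpolation=2)
cv2.imwrite('pics/l.png',np.hstack([A,B]))
E
```

```text
[ 0.5998579  -0.15332044  0.22622701] [-0.36643002  2.48458782  7.95220283] [ 0.55151817  0.19175752 -0.09534728] [[ 0.78503868 -0.619389    0.00845753]
 [-0.61938372 -0.7850804  -0.00354592]
 [ 0.00883615 -0.00245477 -0.99995795]]
```

View pics/l.png

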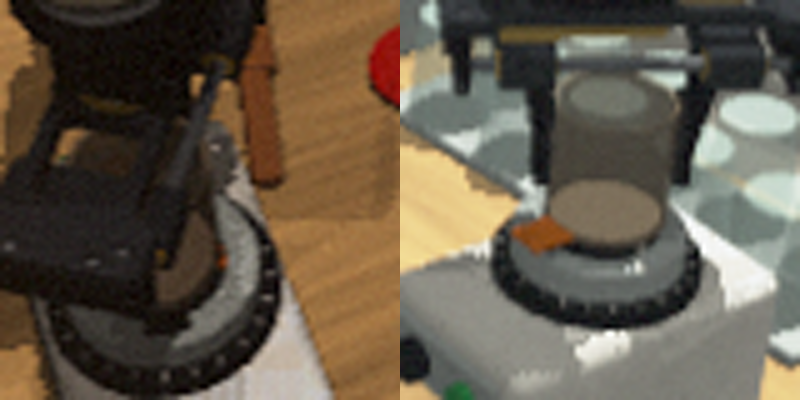

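Request:
step_arm(
  moves=[
    [0, 0, 0, 0, 0, -3, 0.6],
    [0, 0, 0, 0, 0, -3, 0.6],
  ],
)

```text
time_s: 10.28
tool_pos: [0.5999, -0.1533, 0.2262]
eef_rot: [[0.752, -0.659, 0.009], [-0.659, -0.752, -0.004], [0.009, -0.003, -1.0]]
wrist_force: [0.4, 2.1, 7.5]
opening: 0.738
```

```bash
python3 - <<'E'
from h import *
o=observe();print(o['tool_pos'],o['wrist_force'],o['ft_torque'],np.degrees(np.arctan2(o['eef_rot'][1,0],o['eef_rot'][0,0])))
E
```

```text
[ 0.59988625 -0.15333847  0.22622323] [0.38179253 2.11065832 7.54925783] [ 0.45858946  0.13775008 -0.04991952] -41.24947877078761
```

Request:
step_arm(
  moves=[
    [0, 0, 0.002, 0, 0, 0, 0.6],
    [0, 0, 0.004, 0, 0, 0, 0.6],
    [0, 0, 0.006, 0, 0, 0, 0.6],
    [0, 0, 0.0085, 0, 0, 0, 0.6],
    [0, 0, 0.0085, 0, 0, 0, 0.6],
  ],
)

```text
time_s: 10.9
tool_pos: [0.5995, -0.1534, 0.2311]
eef_rot: [[0.752, -0.659, 0.006], [-0.659, -0.752, -0.003], [0.006, -0.002, -1.0]]
wrist_force: [6.9, -0.4, -3.8]
opening: 0.738
```

Request:
step_arm(
  moves=[
    [0, 0, 0.007, 0, 0, 0, 1],
    [0, 0, 0.007, 0, 0, 0, 1],
    [0, 0, 0.007, 0, 0, 0, 1],
    [0, 0, 0.007, 0, 0, 0, 1],
  ],
)

```text
time_s: 11.4
tool_pos: [0.5962, -0.1519, 0.2384]
eef_rot: [[0.752, -0.659, -0.001], [-0.659, -0.752, 0.0], [-0.001, 0.001, -1.0]]
wrist_force: [-0.6, 0.3, 0.2]
opening: 0.99
```

```bash
python3 - <<'E'
from h import *
o=observe();print(o['tool_pos'],o['wrist_force'],o['opening'])
E
```

```text
[ 0.59617204 -0.15189008  0.23843076] [-0.6000035   0.26996707  0.21275875] 0.9897622212306765
```

Request:
step_arm(
  moves=[
    [0, 0, 0.04, 0, 0, 0, 1],
    [0, 0, 0.08, 0, 0, 0, 1],
    [0, 0, 0.13, 0, 0, 0, 1],
    [0.02, 0.025, 0.13, 0, 0, 0, 1],
    [0.02, 0.025, 0.13, 0, 0, 0, 1],
  ],
)

```text
time_s: 12.02
tool_pos: [0.6172, -0.1257, 0.3692]
eef_rot: [[0.754, -0.657, 0.001], [-0.657, -0.754, -0.0], [0.001, -0.001, -1.0]]
wrist_force: [-0.4, -0.5, -0.5]
opening: 1.004
```

```bash
python3 - <<'E'
from h import *
w=cap('wrist');a=cap('scene'); b=cap('side')
A=cv2.resize(np.array(a['color'][215:275,205:265,::-1]),(300,300),interpolation=2);B=cv2.resize(np.array(b['color'][165:245,295:375,::-1]),(300,300),interpolation=2)
W=cv2.resize(np.array(w['color'][:300,130:430,::-1]),(500,500))
cv2.imwrite('pics/m.png',np.hstack([W,np.vstack([A,B])[:500] if 0 else cv2.resize(np.vstack([A,B]),(250,500))]))
print(w['pose'])
E
```

```text
[[ 7.54038591e-01  6.27314233e-01  1.94686042e-01  6.70820441e-01]
 [-6.56829948e-01  7.19941358e-01  2.24184881e-01 -6.19623271e-02]
 [ 4.71833271e-04 -2.96919675e-01  9.54902343e-01  5.30980526e-01]
 [ 0.00000000e+00  0.00000000e+00  0.00000000e+00  1.00000000e+00]]
```

View pics/m.png

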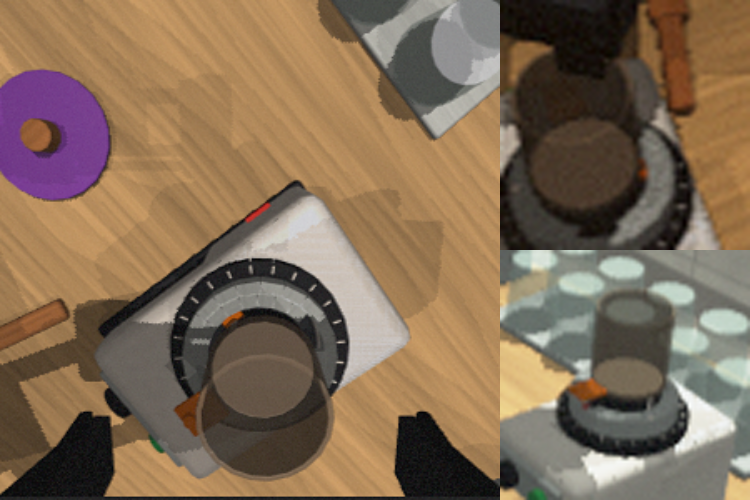

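The hopper stands upright in the collar, tab at front over the red dot. The height (33 unlocked or 35.5 locked) is not certain from the pictures, so I feel the rim lightly with closed fingers.

Request:
step_arm(
  moves=[
    [0, 0, -0.04, 0, 0, 0, 0],
    [0, 0, -0.07, 0, 0, 0, 0],
    [0, 0, -0.085, 0, 0, 0, 0],
    [0, 0, -0.085, 0, 0, 0, 0],
    [0, 0, -0.085, 0, 0, 0, 0],
    [0, 0, -0.0875, 0, 0, 0, 0],
    [0, 0, -0.0875, 0, 0, 0, 0],
  ],
)

```text
time_s: 13.05
tool_pos: [0.617, -0.1271, 0.2818]
eef_rot: [[0.752, -0.659, 0.001], [-0.659, -0.752, -0.0], [0.001, -0.0, -1.0]]
wrist_force: [1.1, 0.5, 0.3]
opening: 0.286
```

Request:
step_arm(
  moves=[
    [0, 0, -0.001, 0, 0, 0, 0],
    [0, 0, -0.002, 0, 0, 0, 0],
    [0, 0, -0.002, 0, 0, 0, 0],
  ],
)

```text
time_s: 13.42
tool_pos: [0.6167, -0.127, 0.2791]
eef_rot: [[0.752, -0.659, -0.0], [-0.659, -0.752, 0.0], [-0.0, 0.0, -1.0]]
wrist_force: [0.2, -0.2, 0.1]
opening: 0.019
```

Request:
step_arm(
  moves=[
    [0, 0, -0.001, 0, 0, 0, 0],
    [0, 0, -0.001, 0, 0, 0, 0],
  ],
)

```text
time_s: 13.68
tool_pos: [0.6172, -0.1272, 0.2789]
eef_rot: [[0.752, -0.659, 0.001], [-0.659, -0.752, -0.0], [0.001, -0.001, -1.0]]
wrist_force: [-0.4, 0.5, 2.9]
opening: 0.001
```

Request:
step_arm(
  moves=[
    [0, 0, 0.05, 0, 0, 0, 0.3],
    [0, 0, 0.1, 0, 0, 0, 0.5],
    [-0.167, 0.329, 0.06, 0, 0, 0, 0.5],
    [-0.167, 0.329, 0.0, 0, 0, 0, 0.5],
    [-0.167, 0.329, -0.06, 0, 0, 0, 0.5],
    [-0.167, 0.329, -0.06, 0, 0, 0, 0.5],
    [-0.167, 0.329, -0.06, 0, 0, 0, 0.5],
    [-0.167, 0.329, -0.06, 0, 0, 0, 0.5],
  ],
)

```text
time_s: 14.68
tool_pos: [0.4613, 0.1787, 0.2325]
eef_rot: [[0.752, -0.659, 0.001], [-0.659, -0.752, 0.0], [0.0, -0.0, -1.0]]
wrist_force: [1.5, -0.1, -0.0]
opening: 0.499
```

Request:
step_arm(
  moves=[
    [0, 0, 0, 0, 0, 0, 0.5],
    [0, 0, 0, 0, 0, 0, 0.5],
  ],
)

```text
time_s: 14.92
tool_pos: [0.4629, 0.1773, 0.2335]
eef_rot: [[0.753, -0.658, 0.001], [-0.658, -0.753, -0.0], [0.001, -0.0, -1.0]]
wrist_force: [-0.3, 0.6, 0.2]
opening: 0.5
```

```bash
cat > lid.py <<'E'
from h import *
o=observe();print(o['tool_pos'],o['time_s'])
w=cap('wrist','n.png')
im=w['color']; hsv=cv2.cvtColor(im,cv2.COLOR_RGB2HSV)
uv=np.array(proj(w,(.4511,.2030,.021)));print('pred',uv)
m=cv2.inRange(hsv,(4,90,50),(16,255,255))
n,l,s,ce=cv2.connectedComponentsWithStats(m)
for i in range(1,n):
    if s[i,4]>60 and np.linalg.norm(ce[i]-uv)<60: print('brown',s[i],ce[i],onz(w,*ce[i],.026))
d=((im.max(2)<62)).astype(np.uint8)
n,l,s,ce=cv2.connectedComponentsWithStats(d)
for i in range(1,n):
    if s[i,4]>500: 
        e=cv2.fitEllipse(cv2.convexHull(np.argwhere(l==i)[:,::-1].astype(np.float32))); print('dark',s[i],e,onz(w,*e[0],.009))
E
python3 lid.py
```

```text
[0.46292288 0.17729196 0.23351182] 14.925
pred [259.45298811 167.86751938]
brown [    0     0   560   298 86057] [282.58768026 142.01927792] [0.48845463 0.20782695 0.026     ]
brown [250 160  18  19 270] [258.63703704 169.29259259] [0.4502852  0.20294159 0.026     ]
dark [    0     0   214   120 14150] ((94.86422729492188, 187.83334350585938), (105.99372863769531, 163.99258422851562), 0.0) [0.29316295 0.30753751 0.009     ]
dark [ 228  135   63   63 2793] ((259.3038635253906, 166.2570343017578), (62.42440414428711, 63.864463806152344), 144.3208465576172) [0.45009559 0.2032332  0.009     ]
dark [    0   203   560   217 59153] ((291.838623046875, 334.405517578125), (289.433837890625, 689.7247314453125), 88.20838928222656) [0.33344877 0.01191588 0.009     ]
dark [ 181  247  204   58 4349] ((283.2564697265625, 284.68682861328125), (89.83354949951172, 216.02259826660156), 90.47005462646484) [0.37279822 0.07402193 0.009     ]
dark [285 330  28  31 572] ((298.91156005859375, 344.20458984375), (28.359493255615234, 31.37328338623047), 171.891357421875) [ 0.33054497 -0.00571079  0.009     ]
```

Request:
step_arm(
  moves=[
    [-0.0128, 0.0258, -0.06, 0, 0, 0, 0.5],
    [-0.0128, 0.0258, -0.12, 0, 0, 0, 0.5],
    [-0.0128, 0.0258, -0.17, 0, 0, 0, 0.5],
    [-0.0128, 0.0258, -0.205, 0, 0, 0, 0.5],
    [-0.0128, 0.0258, -0.219, 0, 0, 0, 0.5],
    [-0.0128, 0.0258, -0.219, 0, 0, 0, 0.5],
  ],
  force=15,
)

```text
time_s: 15.72
tool_pos: [0.4506, 0.2024, 0.0142]
eef_rot: [[0.751, -0.66, 0.0], [-0.66, -0.751, 0.0], [0.0, -0.0, -1.0]]
wrist_force: [-0.5, -0.2, 1.3]
opening: 0.496
```

Request:
step_arm(
  moves=[
    [0, 0, 0, 0, 0, 0, 0.1],
    [0, 0, 0, 0, 0, 0, 0.1],
    [0, 0, 0, 0, 0, 0, 0.1],
    [0, 0, 0, 0, 0, 0, 0.1],
    [0, 0, 0, 0, 0, 0, 0.1],
    [0, 0, 0, 0, 0, 0, 0.1],
  ],
)

```text
time_s: 16.48
tool_pos: [0.45, 0.2033, 0.0151]
eef_rot: [[0.752, -0.659, 0.002], [-0.659, -0.752, 0.0], [0.001, -0.001, -1.0]]
wrist_force: [-0.1, -0.7, 6.0]
opening: 0.201
```

```bash
python3 - <<'E'
from h import *
c=dict(np.load('wrist.npz'))
c['pose']=np.array([[ 7.54038591e-01,6.27314233e-01,1.94686042e-01,6.70820441e-01],[-6.56829948e-01,7.19941358e-01,2.24184881e-01,-6.19623271e-02],[4.71833271e-04,-2.96919675e-01,9.54902343e-01,5.30980526e-01],[0,0,0,1]])
print(onz(c,288.7,248.4,.2785),onz(c,288.7,221.4,.2065))
E
```

```text
[ 0.60112662 -0.14986027  0.2785    ] [ 0.60003795 -0.15311987  0.2065    ]
```

Request:
step_arm(
  moves=[
    [0, 0, 0.06, 0, 0, 0, 0.1],
    [0, 0, 0.12, 0, 0, 0, 0.1],
    [0, 0, 0.18, 0, 0, 0, 0.1],
    [0, 0, 0.24, 0, 0, 0, 0.1],
    [0, 0, 0.3, 0, 0, 0, 0.1],
    [0, 0, 0.34, 0, 0, 0, 0.1],
    [0, 0, 0.34, 0, 0, 0, 0.1],
    [0, 0, 0.34, 0, 0, 0, 0.1],
  ],
)

```text
time_s: 17.48
tool_pos: [0.4483, 0.2029, 0.3531]
eef_rot: [[0.752, -0.659, -0.003], [-0.659, -0.752, -0.001], [-0.002, 0.002, -1.0]]
wrist_force: [0.6, 0.6, -0.2]
opening: 0.201
```

Request:
step_arm(
  moves=[
    [0.151, -0.355, 0, 0, 0, 0, 0.1],
    [0.151, -0.355, 0, 0, 0, 0, 0.1],
    [0.151, -0.355, 0, 0, 0, 0, 0.1],
    [0.151, -0.355, 0, 0, 0, 0, 0.1],
    [0.151, -0.355, 0, 0, 0, 0, 0.1],
    [0.151, -0.355, 0, 0, 0, 0, 0.1],
    [0.151, -0.355, 0, 0, 0, 0, 0.1],
    [0.151, -0.355, -0.02, 0, 0, 0, 0.1],
  ],
)

```text
time_s: 18.48
tool_pos: [0.6006, -0.1529, 0.3327]
eef_rot: [[0.751, -0.66, -0.001], [-0.66, -0.751, 0.001], [-0.002, -0.0, -1.0]]
wrist_force: [-0.3, 0.4, -0.8]
opening: 0.201
```

Request:
step_arm(
  moves=[
    [0, 0, -0.02, 0, 0, 0, 0.1],
    [0, 0, -0.02, 0, 0, 0, 0.1],
    [0, 0, -0.02, 0, 0, 0, 0.1],
  ],
)

```text
time_s: 18.85
tool_pos: [0.6003, -0.1512, 0.3141]
eef_rot: [[0.753, -0.658, -0.001], [-0.658, -0.753, 0.001], [-0.001, 0.0, -1.0]]
wrist_force: [-0.2, 0.5, -0.9]
opening: 0.2
```

Request:
step_arm(
  moves=[
    [0, -0.0006, -0.008, 0, 0, 0, 0.1],
    [0, -0.0006, -0.014, 0, 0, 0, 0.1],
    [0, -0.0006, -0.02, 0, 0, 0, 0.1],
    [0, -0.0006, -0.023, 0, 0, 0, 0.1],
    [0, -0.0006, -0.023, 0, 0, 0, 0.1],
  ],
)

```text
time_s: 19.48
tool_pos: [0.6004, -0.1525, 0.291]
eef_rot: [[0.752, -0.659, -0.001], [-0.659, -0.752, 0.0], [-0.001, 0.0, -1.0]]
wrist_force: [-0.2, -0.6, -1.2]
opening: 0.201
```

Request:
step_arm(
  moves=[
    [0, 0, -0.002, 0, 0, 0, 0.1],
    [0, 0, -0.004, 0, 0, 0, 0.1],
    [0, 0, -0.004, 0, 0, 0, 0.1],
  ],
)

```text
time_s: 19.85
tool_pos: [0.6004, -0.1525, 0.2871]
eef_rot: [[0.752, -0.659, -0.0], [-0.659, -0.752, 0.0], [-0.0, 0.0, -1.0]]
wrist_force: [-0.5, 0.0, 0.1]
opening: 0.198
```

Request:
step_arm(
  moves=[
    [0, 0, -0.0005, 0, 0, 0, 0.1],
    [0, 0, -0.0005, 0, 0, 0, 0.45],
    [0, 0, -0.0005, 0, 0, 0, 0.45],
    [0, 0, -0.0005, 0, 0, 0, 0.45],
    [0, 0, 0.03, 0, 0, 0, 0.45],
    [0, 0, 0.09, 0, 0, 0, 0.45],
    [0.04, 0.05, 0.1, 0, 0, 0, 0.45],
    [0.04, 0.05, 0.1, 0, 0, 0, 0.45],
  ],
)

```text
time_s: 20.85
tool_pos: [0.6427, -0.0998, 0.389]
eef_rot: [[0.755, -0.656, 0.004], [-0.656, -0.755, 0.0], [0.003, -0.003, -1.0]]
wrist_force: [-0.6, 0.6, 0.6]
opening: 0.449
```

```bash
python3 - <<'E'
from h import *
o=observe();print(o['tool_pos'],o['wrist_force'],o['opening'],o['time_s'])
w=cap('wrist');a=cap('scene'); b=cap('side')
A=cv2.resize(np.array(a['color'][205:275,195:265,::-1]),(300,300),interpolation=2);B=cv2.resize(np.array(b['color'][155:235,295:375,::-1]),(300,300),interpolation=2)
W=cv2.resize(np.array(w['color'][:360,100:460,::-1]),(500,500))
cv2.imwrite('pics/p.png',np.hstack([W,np.vstack([A,B])[50:550]]))
im=w['color']; m=cv2.inRange(cv2.cvtColor(im,cv2.COLOR_RGB2HSV),(4,90,50),(16,255,255))
n,l,s,ce=cv2.connectedComponentsWithStats(m);print('pred',proj(w,(.6004,-.1525,.3025)))
for i in range(1,n):
    if 150<s[i,4]<2500: print(s[i],ce[i],onz(w,*ce[i],.3))
E
```

```text
[ 0.64265979 -0.09981625  0.3890299 ] [-0.62816249  0.62299494  0.5817777 ] 0.44938915268688845 20.85
pred (np.float64(286.94199488361846), np.float64(295.1629064421949))
[149 101  22  18 324] [159.32407407 109.16358025] [0.62792476 0.01408858 0.3       ]
[ 82 157  18  14 180] [ 90.93333333 163.64444444] [0.56308372 0.02035075 0.3       ]
[274 276  23  22 423] [284.98108747 287.53427896] [ 0.60279775 -0.14735467  0.3       ]
[ 36 330  31  52 817] [ 51.17625459 359.66707466] [ 0.40496786 -0.06792493  0.3       ]
[503 330  36  52 999] [520.8958959  349.80980981] [ 0.71612045 -0.32580092  0.3       ]
```

View pics/p.png

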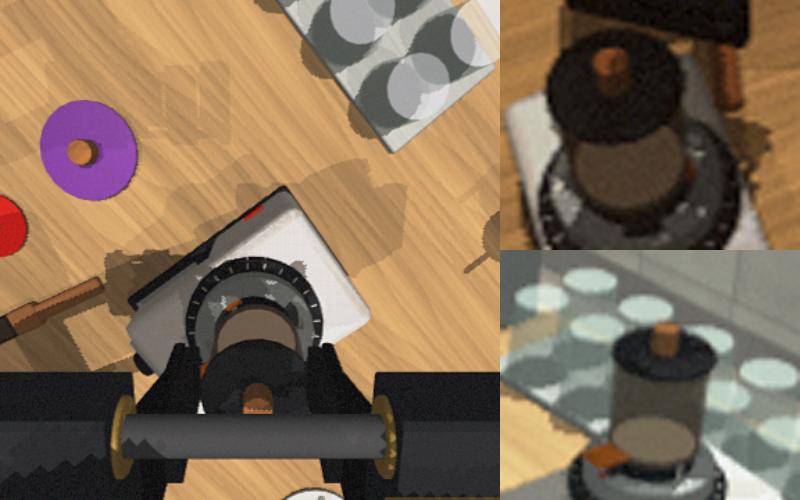

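The lid sits level on the hopper in both outside views, and the tab is still at the front. The fingers are clear, so I let the arm settle and hand in.

Request:
step_arm(
  moves=[
    [0, 0, 0.06, 0, 0, 0, 0.45],
    [0, 0, 0.06, 0, 0, 0, 0.45],
    [0, 0, 0.06, 0, 0, 0, 0.45],
    [0, 0, 0.06, 0, 0, 0, 0.45],
  ],
)

```text
time_s: 21.5
tool_pos: [0.6396, -0.1029, 0.4455]
eef_rot: [[0.752, -0.66, -0.003], [-0.66, -0.752, 0.001], [-0.003, 0.001, -1.0]]
wrist_force: [0.1, -0.1, -0.4]
opening: 0.446
```

```bash
python3 - <<'E'
from h import *
o=observe();print(o['tool_pos'],o['wrist_force'],abs(o['joint_velocities']).max())
print(hand_in())
E
```

```text
[ 0.63961018 -0.10290833  0.44546584] [ 0.10646206 -0.0719756  -0.41642764] 0.006195844068536871
the job is handed in; nothing more can be done
None
```

The hopper is back on the grinder and locked, the small black lid is on it, and I handed the job in at 21.5 s; no verdict was reported.

- **Hopper:** I lowered it with the tab to the grinder's right, pressed it down to about 29 mm over the collar and turned it 83° clockwise. I never felt the end stop. After letting go, a light touch on the rim put it about 35.8 mm over the collar, so it is locked and not at the unlocked 33 mm. The pictures show the tab at the front over the red dot.
- **Lid:** I released it within about 0.5 mm of the expected seated height. It looks level in both outside views.
- **Disagreement:** the three cameras put the collar up to about 9 mm apart. I steered by the distance from hopper to collar in a single wrist picture, and the neck went in without resistance. The last wrist picture put the knob about 5 mm from where I released it. The gripper rod partly hid the knob and the arm may still have been moving, so I did not count that reading.
- **Bystanders:** I did not touch anything else, but I did not measure their positions afterwards.

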